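Weed out the rocking prop stand

TASK

One of the three steel prop stands rocks. Press down on the rim of their bases, one after another, until you have made the rocking one rock where it stands; then set it upright on the floor of the cardboard repair tray, and set either one of the two steady stands upright near the middle of the white shooting board, leaving the other steady stand where it is. Put the stands down rather than dropping them, tip none over, and do not disturb the other kit.

Things in the scene. Friction and masses are not known exactly. Their poses are not given: they have to be found in the camera images.
- stand_a: loose dark steel prop stand, 0.28 to 0.46 kg: round base plate 112 mm across, its flat top 14 mm above the surface it stands on; at its centre an upright round post, 24 mm thick up to 70 mm high (grip here), then a 17 mm spigot up to 82 mm; a 33 mm wide, 6 mm high nut round the post's foot. Origin: centre of the underside, z up the post. Level when left alone.
- stand_b: looks just like stand_a, same sizes and origin. Any one of the three may be the one that rocks: it rests only on a 30 mm wide boss under its centre, the plate's edge 6 mm clear of the table. Pressed 40 to 52 mm out from the post's axis it starts to tip at 1 to 3 N; some 8 to 10 N holds it fully down, tilted 0.14 rad, sunk 3 to 5 mm under the finger, its rim on the table; it swings back level when let go.
- stand_c: looks just like stand_a, same sizes and origin, level when left alone. A steady stand rests on a wide ring under its plate (108 mm across) and does not move when pressed 40 to 52 mm out from the post's axis.
- repair_tray: open shallow cardboard tray for repairs, fixed to the table, 200 x 200 mm outside, 40 mm high, walls 5 mm, inner floor 5 mm above the table; origin at the centre of its underside, x and y along its sides
- board: white plastic shooting board, fixed to the table, 200 x 200 mm, 12 mm thick; origin at the centre of its underside (stands go on its upper face, 12 mm higher), x and y along its sides
- tape_roll: bystander, not to be disturbed: black roll of tape standing on its flat side, 100 mm across, 48 mm high; origin at the centre of its underside
- battery: bystander, not to be disturbed: small grey battery pack, 42 x 30 x 22 mm high; origin at the centre of its underside
- reflector: bystander, not to be disturbed: dark metal bowl-shaped lamp reflector, mouth up, 140 mm across, 75 mm high; origin at the centre of its underside
- light_meter: bystander, not to be disturbed: black hand-held light meter lying flat, 120 x 60 x 22 mm, white dome on top reaching 40 mm high; origin at the centre of its underside
- clamp: bystander, not to be disturbed: steel spring clamp lying flat, 130 x 50 mm, 22 mm high, orange grips; origin at the centre of its underside
- lens_hood: bystander, not to be disturbed: black cup-shaped lens hood, mouth up, 84 mm across, 60 mm high; origin at the centre of its underside
Mind the look-alikes: they are no part of the job. What is shaped like the stand_b but pink or yellow is not meant.

How it is judged:
By the outcome, as a careful person would: the job done as asked, in the order asked, and still so for the second after the job is handed in, with the robot touching nothing.
It also fails if it takes over 67 s, if anything falls off the work surface, if the arm or the gripper's body presses on something with over 40 N, if the wrist force passes 120 N, or if a joint passes its speed limit or range.

ROBOT

A 6-joint arm with a two-finger parallel gripper is mounted at the origin on the work surface. World frame = base frame: x ahead of the robot, y to its left, z up, the work surface at z = 0. Lengths are in m, angles in rad, forces in N, time in s.
With the tool pointing down it reaches from about 0.35 to 0.925 m from the base axis. Payload 6.4 kg.
Tool frame: the origin (TCP) lies at the very end of the fingers, on their centre line; the grasp point (between the pads) lies 19 mm behind it; x points along the fingers, y is the direction in which the jaws open and shut, and the axes are right-handed (so a half turn about x gives the same grasp; the last joint's range is limited). The gripper opens to 94 mm and grips with 3 to 60 N. Pads are 16 mm wide; open, the fingers measure 119 mm over their backs; the gripper's body (75 mm by 177 mm) begins 78 mm behind the grasp point.
Start: joints at [1.052, 0.245, 1.558, -0, 1.339, -0.174], TCP at [0.22, 0.612, 0.205] pointing down, gripper open.
Joint ranges: [-3.13, 3.13], [-1.02, 2.26], [0.13, 2.54], [-0.95, 4.09], [0.21, 2.88], [-2.74, 2.74]. Speed limits (rad/s): [2.57, 2.57, 3.14, 3.14, 3.14, 3.14].

INTERFACE

Orientations are given as [roll, pitch, yaw] about the fixed x, y, z axes, in that order (R = Rz(yaw) Ry(pitch) Rx(roll)).
In Python, from station import sensors, cams, finish_job gives the robot as it stands. The module is installed in compiled form; this text tells all that it offers.
- The arm moves only by the shell command python3 -m jog 'ROWS' [OPENING] [FORCE]. ROWS is JSON, a list that holds one entry, the list of rows, each a list of 6 numbers: the shift along the tool's x, y, z in m, then the turn, a rotation vector about the tool's x, y, z in degrees. A call has 1 to 10 rows; each row is the pose to reach, as a shift and turn from the pose commanded when the call began, along the tool's axes at that moment; what a row does not reach only later rows make up. A row lasts 1/8 s, in which the tool goes at most 62.5 mm and 10.7 degrees, less where a joint would pass 70% of its speed; a pose out of reach is approached as far as the arm can. A call with a gripper value outside its range is refused whole. OPENING is the opening, from -1 (shut) to 1 (fully open), so that 0 is half open, set as the call begins (- or left out, the last holds). The fingers move at their own pace and stop on an object; FORCE is the grip in N (left out, the last holds). Time passes only in rows, so rows that repeat a pose let the fingers close. It gives the time, the measured TCP pose, the force and the opening at its end, in the units of the state.
- sensors.read_state(): the state, without advancing time (a new reading comes with each control period).
- cams.read_camera(name): name is "scene" or "top" or "wrist"; returns (picture, depth): 400x640x3 uint8, red, green, blue; 400x640 float32, m along the optical axis (not along the pixel's ray), 0 where there is no reading.
- cams.get_calibration(name): a dict with "fx", "fy", "cx", "cy" (pixels), "k1" (the pictures are not rectified: a ray, as slopes to the right and down, at radius r is drawn at 1 + k1 r^2 times it, then the intrinsics apply), "world_to_cam" (4x4, takes a point from world to camera coordinates); the wrist camera has in their place "T_tool_cam" (4x4, takes a point from camera to tool coordinates, whose origin is the TCP and whose axes are the tool frame's). Camera axes: x right, y down, z forward; pixel columns grow to the right and rows downward; lengths in m; the calibration is good to about 2 mm. A picture is of the moment at which its call begins: read the wrist's pose just before it. get_calibration takes no time and is no camera call.
- finish_job(): hands the job in, once; it reports no verdict.
The state is a dict: "clock": time; "qpos": joint angles; "qvel": joint speeds; "joint_efforts": joint torques, N m; "tool_pos": TCP position; "tool_rot": TCP orientation; "contact_force": force on the tool from outside, world axes, zero at the start; "ft_torque": the same for the moment, N m; "opening": finger opening in m.
Only numpy, scipy, OpenCV 4.12 (cv2) and the standard library are available. Lean on these libraries where they do the work, as an engineer would, in place of code of your own. Each camera call takes 0.05 s, during which the arm holds its last target.

## Working session

There is one attempt and no reset: what is moved stays moved. The work goes in short steps, Python scripts to look and compute and a shell command to move; the robot and the scene stay as the last step left them, time stands still between calls to the robot, and variables do not carry over. Pictures are saved under pics/ and viewed, and the job is handed in when it is done.

```bash
mkdir -p pics
python3 - <<'E'
from station import sensors,cams
import cv2
s=sensors.read_state();print(s)
for n in("scene","top"):
    p,d=cams.read_camera(n);cv2.imwrite(f"pics/{n}0.png",p[:,:,::-1]);
    import numpy as np;np.savez(f"pics/{n}0.npz",p=p,d=d)
    print(n,cams.get_calibration(n))
print(cams.get_calibration("wrist"))
E
```

```text
{'clock': 0.0, 'qpos': array([ 1.05188596e+00,  2.45788368e-01,  1.55900016e+00,  7.51956147e-06,
        1.33869356e+00, -1.74074662e-01]), 'qvel': array([ 6.91319147e-05, -1.10274884e-03, -1.38689281e-04, -4.43650956e-04,
       -9.26869438e-04,  9.94909747e-04]), 'joint_efforts': array([-2.03787487e-03, -4.15808845e+01, -3.14612603e+01,  6.83964486e-02,
        3.29938845e-02, -1.37470170e-04]), 'tool_pos': array([0.21940411, 0.61121776, 0.20436925]), 'tool_rot': array([-1.74874231,  1.56890688, -2.09357975]), 'contact_force': array([ 0.14663816, -0.41142717,  0.36056222]), 'ft_torque': array([-0.00715537, -0.02138582,  0.02356931]), 'opening': 0.09397098557249962}
scene {'fx': 375.31981164242796, 'fy': 375.31981164242796, 'cx': 313.08084300421115, 'cy': 200.22630910491648, 'k1': 0.013685790346332294, 'world_to_cam': array([[-0.47542875,  0.87974016,  0.00497581,  0.25968982],
       [ 0.70145299,  0.38248036, -0.60139211, -0.32473732],
       [-0.53097194, -0.2824288 , -0.79893853,  1.3426193 ],
       [ 0.        ,  0.        ,  0.        ,  1.        ]])}
top {'fx': 463.5595431
[... 156 characters left out ...]
17,  0.01349615, -0.02879145],
       [-0.99768034, -0.01780627, -0.06570295,  0.49373249],
       [ 0.06592784, -0.01235087, -0.99774795,  1.1321775 ],
       [ 0.        ,  0.        ,  0.        ,  1.        ]])}
{'fx': 340.8607908792815, 'fy': 340.8607908792815, 'cx': 321.5303910102061, 'cy': 198.4679321650151, 'k1': -0.06267313274675589, 'T_tool_cam': array([[-5.73719838e-04, -2.36656583e-01,  9.71593193e-01,
        -1.79442762e-01],
       [ 9.99999830e-01, -2.40057869e-04,  5.32021497e-04,
         4.24123792e-04],
       [ 1.07332201e-04,  9.71593333e-01,  2.36656681e-01,
        -6.82594446e-02],
       [ 0.00000000e+00,  0.00000000e+00,  0.00000000e+00,
         1.00000000e+00]])}
```

View pics/top0.png

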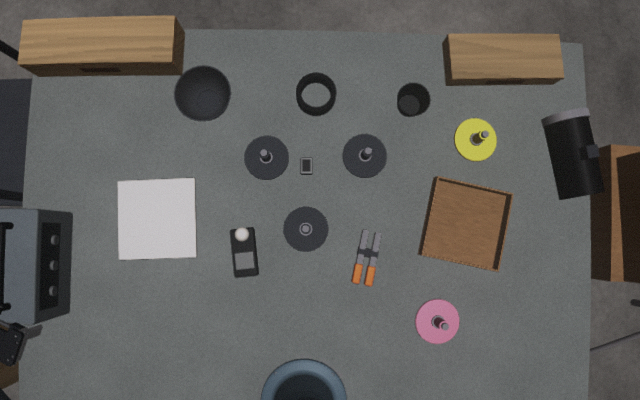

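View pics/scene0.png

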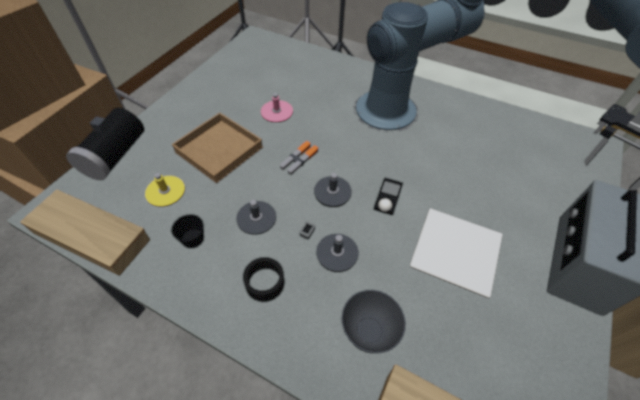

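The top view shows three dark stands, at about (266,158), (365,156) and (306,229). The pink (437,322) and yellow (476,139) ones are the look-alikes. The board is at (157,218) and the tray at (466,224).

```bash
cat > h.py <<'E'
import numpy as np,cv2
from scipy.spatial.transform import Rotation as R
from station import sensors,cams
def ray(c,uv,name=None):
    K=np.array([[c['fx'],0,c['cx']],[0,c['fy'],c['cy']],[0,0,1]])
    p=cv2.undistortPointsIter(np.array(uv,float).reshape(-1,1,2),K,np.array([c['k1'],0,0,0.]),None,None,(3,50,1e-9)).reshape(-1,2)
    return np.c_[p,np.ones(len(p))]
def onplane(c,uv,z,T=None):
    d=ray(c,uv); M=np.linalg.inv(c['world_to_cam']) if T is None else T
    o=M[:3,3]; D=d@M[:3,:3].T
    return o+D*((z-o[2])/D[:,2])[:,None]
def tool(s):
    T=np.eye(4);T[:3,:3]=R.from_euler('xyz',s['tool_rot']).as_matrix();T[:3,3]=s['tool_pos'];return T
def proj(c,P):
    Q=np.c_[np.atleast_2d(P),np.ones(len(np.atleast_2d(P)))]@c['world_to_cam'].T
    x=Q[:,:2]/Q[:,2:3];r=(x**2).sum(1,keepdims=True);x=x*(1+c['k1']*r)
    return x*[c['fx'],c['fy']]+[c['cx'],c['cy']]
E
python3 - <<'E'
from h import *
s=sensors.read_state();print(tool(s).round(4))
for n,seeds in (("top",[(266,158),(365,156),(306,229)]),("scene",[(256,217),(337,252),(333,191)])):
    z=np.load(f"pics/{n}0.npz");p=z['p'];c=cams.get_calibration(n)
    g=p.max(2).astype(np.uint8)
    m=((g<88)).astype(np.uint8)
    m=cv2.morphologyEx(m,cv2.MORPH_CLOSE,np.ones((9,9)))
    N,L,st,ce=cv2.connectedComponentsWithStats(m)
    for i in range(1,N):
        if 200<st[i,4]<8000:
            cn,_=cv2.findContours((L==i).astype(np.uint8),0,1); h=cv2.convexHull(cn[0])
            W=onplane(c,h.reshape(-1,2),.014)[:,:2]
            (x,y),r=cv2.minEnclosingCircle(W.astype(np.float32))
            print(n,st[i],ce[i].round(0),"plane14 circ",round(x,4),round(y,4),round(r,4))
    print([g[v,u] for u,v in seeds])
z=np.load("pics/top0.npz");p=z['p'];c=cams.get_calibration("top");hsv=cv2.cvtColor(p,cv2.COLOR_RGB2HSV)
for nm,m,zz in (("board",(p.min(2)>150),.012),("tray",(hsv[...,0]<20)&(hsv[...,1]>80)&(hsv[...,2]>40),.04)):
    m=m.astype(np.uint8);N,L,st,ce=cv2.connectedComponentsWithStats(m)
    for i in range(1,N):
        if st[i,4]>2500:
            cn,_=cv2.findContours((L==i).astype(np.uint8),0,1);r=cv2.minAreaRect(onplane(c,max(cn,key=len).reshape(-1,2),zz)[:,:2].astype(np.float32))
            print(nm,ce[i],r)
E
```

```text
[[-9.000e-04  3.380e-01  9.411e-01  2.194e-01]
 [-1.500e-03  9.411e-01 -3.380e-01  6.113e-01]
 [-1.000e+00 -1.700e-03 -3.000e-04  2.044e-01]
 [ 0.000e+00  0.000e+00  0.000e+00  1.000e+00]]
top [ 442   35  122   51 1096] [487.  75.] plane14 circ 0.8712 -0.5102 0.171
top [  0  39  19  22 224] [ 8. 50.] plane14 circ 0.8954 0.8165 0.0436
top [296  72  41  44 958] [316.  93.] plane14 circ 0.7713 -0.018 0.0574
top [397  82  34  35 956] [413.  99.] plane14 circ 0.7614 -0.2667 0.0484
top [ 244  135   45   45 1586] [266. 157.] plane14 circ 0.6059 0.1028 0.0571
top [ 342  134   45   44 1564] [364. 156.] plane14 circ 0.6151 -0.1435 0.0568
top [300 157  13  18 219] [306. 166.] plane14 circ 0.5865 0.0023 0.0249
top [418 176  94  94 915] [469. 216.] plane14 circ 0.4469 -0.401 0.1429
top [ 283  206   46   46 1627] [305. 229.] plane14 circ 0.4289 0.0008 0.0567
top [   0  209   73  191 6486] [ 36. 291.] plane14 circ 0.212 0.6971 0.2647
top [230 227  29  51 851] [244. 253.] plane14 circ 0.3687 0.1516 0.0656
top [355 229  24  38 270] [367. 251.] plane14 circ 0.3849 -0.1475 0.0461
top [ 260  358   79   
[... 1300 characters left out ...]
6 -0.3349 0.1135
scene [ 342  291   63   62 3065] [373. 321.] plane14 circ 0.7308 0.2564 0.0734
[np.uint8(63), np.uint8(51), np.uint8(90)]
board [156.32821936 218.54333279] ((0.4474675953388214, 0.3760392665863037), (0.1991519033908844, 0.19862201809883118), 3.0963263511657715)
tray [101.78339673  44.71011412] ((0.8883059620857239, 0.5442545413970947), (0.15916703641414642, 0.44965824484825134), 0.13522732257843018)
tray [504.30984876  57.4612689 ] ((0.8741351962089539, -0.5029456615447998), (0.13663598895072937, 0.31919369101524353), 3.7554211616516113)
tray [465.96806012 223.36496008] ((0.44817209243774414, -0.3948640823364258), (0.20708714425563812, 0.19884951412677765), 78.5614242553711)
```

```bash
python3 -c "
import cv2
p=cv2.imread('pics/top0.png')[60:300,200:440];cv2.imwrite('pics/topcrop.png',cv2.resize(p,None,fx=2.5,fy=2.5,interpolation=2))"
```

```text
(no output)
```

View pics/topcrop.png

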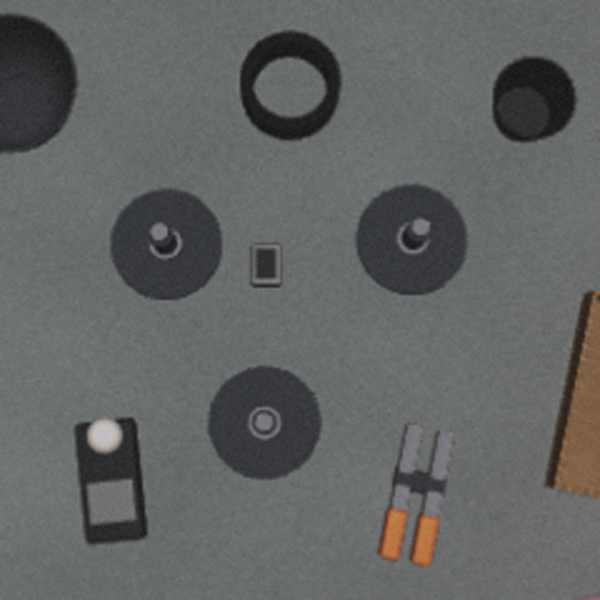

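Stand centres, averaging the two views:

| Stand | x | y |
|---|---|---|
| near (N) | 0.43 | 0.00 |
| left (L) | 0.608 | 0.104 |
| right (R) | 0.617 | -0.142 |

I'll move over stand N, square up the tool and shut the gripper.

```bash
python3 -m jog '[[[0,-0.052,0.036,-5,0,0],[0,-0.104,0.072,-10,0,0],[0,-0.156,0.108,-15,0,0],[0,-0.208,0.144,-19.75,0,0],[0,-0.26,0.18,-19.75,0,0],[0,-0.312,0.216,-19.75,0,0],[0,-0.364,0.252,-19.75,0,0],[0,-0.416,0.288,-19.75,0,0],[0,-0.468,0.324,-19.75,0,0],[0,-0.517,0.361,-19.75,0,0]]]' -1 20
python3 -m jog '[[[0,0,0,0,0,0],[0,0,0,0,0,0]]]'
python3 - <<'E'
from h import *
s=sensors.read_state();p,d=cams.read_camera("wrist");T=tool(s);print(T.round(4),s['clock'],s['contact_force'])
cv2.imwrite("pics/w1.png",p[:,:,::-1]);np.savez("pics/w1.npz",p=p,d=d,T=T)
E
```

```text
clock: 1.35
tool_pos: [0.383, 0.0065, 0.2055]
tool_rot: [-0.083, 1.57, -0.083]
contact_force: [2.2, 0.3, -1.2]
opening: 0.0008
clock: 1.6
tool_pos: [0.3827, 0.009, 0.2051]
tool_rot: [2.489, 1.57, 2.488]
contact_force: [0.0, 0.5, 0.3]
opening: 0.0002
[[-9.000e-04  5.000e-04  1.000e+00  3.827e-01]
 [ 7.000e-04  1.000e+00 -5.000e-04  9.000e-03]
 [-1.000e+00  7.000e-04 -9.000e-04  2.051e-01]
 [ 0.000e+00  0.000e+00  0.000e+00  1.000e+00]] 1.6 [0.01606275 0.49604073 0.2697282 ]
```

View pics/w1.png

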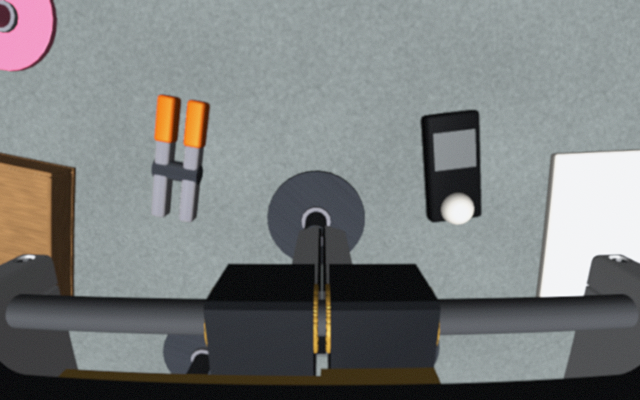

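The wrist view shows stand N's plate centred at about (316,217), partly hidden by the fingers. The clamp and light meter sit on either side of it.

```bash
cat > plate.py <<'E'
import sys
from h import *
# fit plate outline from wrist npz: seed pixel
def plate(f,seed,z=.014,show=None,thr=85,box=None):
    q=np.load(f);p=q['p'];c=cams.get_calibration("wrist");T=q['T']@c['T_tool_cam']
    g=cv2.GaussianBlur(p.max(2),(3,3),0);m=(g<thr).astype(np.uint8)
    if box: b=np.zeros_like(m);b[box[1]:box[3],box[0]:box[2]]=1;m*=b
    N,L,st,ce=cv2.connectedComponentsWithStats(m);i=L[seed[1],seed[0]]
    cn,_=cv2.findContours((L==i).astype(np.uint8),0,1);cn=max(cn,key=len).reshape(-1,2)
    if box: cn=cn[(cn[:,0]>box[0])&(cn[:,0]<box[2]-1)&(cn[:,1]>box[1])&(cn[:,1]<box[3]-1)]
    W=onplane(c,cn,z,T)[:,:2]
    from scipy.optimize import least_squares
    f=lambda v:np.hypot(W[:,0]-v[0],W[:,1]-v[1])-v[2]
    r=least_squares(f,[*W.mean(0),.056],loss='soft_l1',f_scale=.001)
    return r.x,np.abs(f(r.x)).mean(),len(W)
E
python3 - <<'E'
from plate import *
print(plate("pics/w1.npz",(290,205),box=(255,160,380,228)))
print(plate("pics/w1.npz",(290,205),thr=95,box=(255,160,380,228)))
s=sensors.read_state();print(s['tool_pos'],s['qvel'])
E
```

```text
(array([0.41606457, 0.00053729, 0.04335168]), np.float64(0.010571311779935224), 271)
(array([0.40149127, 0.00348112, 0.03407495]), np.float64(0.01092145831844372), 244)
[0.38260809 0.00962684 0.2050689 ] [ 0.02718838 -0.00408209  0.00010473 -0.00238939 -0.00122469 -0.0035908 ]
```

```bash
python3 -m jog '[[[0,0,0,0,0,0],[0,0,0,0,0,0]]]'
python3 - <<'E'
from plate import *
q=np.load("pics/w1.npz");p=q['p']
print(p[205,255:380:5].max(1)); print(p[165:232:4,285].max(1))
s=sensors.read_state();print(s['tool_pos'],s['qvel'],s['contact_force'])
E
```

```text
clock: 1.9
tool_pos: [0.3829, 0.0097, 0.2054]
tool_rot: [1.584, 1.571, 1.586]
contact_force: [-0.9, 0.0, -0.5]
opening: 0.0004
[162 156 165  84  85  82  81  83  84  80  83  84  80  83  85  79  82  82
  83  85  83  79 155 161 158]
[150 160 164 158 100  84  81  83  85  83  81  84  82  86  81  82  81]
[0.38286464 0.00971433 0.20540433] [-0.00842862  0.00412655 -0.00400927 -0.00305339 -0.00137819 -0.00215526] [-0.89322391  0.0118457  -0.52619164]
```

Run:
```python
from plate import *
for t in(110,125): print(plate("pics/w1.npz",(290,205),thr=t,box=(255,160,380,228)))
```

```text
(array([0.4012596 , 0.00381933, 0.03439108]), np.float64(0.010982313002817271), 246)
(array([0.42775112, 0.00313705, 0.05501618]), np.float64(0.00028039099379948166), 154)
```

```bash
python3 -m jog '[[[0.06,-0.0065,0,0,0,0],[0.12,-0.0065,0,0,0,0],[0.16,-0.0065,0,0,0,0],[0.178,-0.0065,0,0,0,0],[0.183,-0.0065,0,0,0,0],[0.183,-0.0065,0,0,0,0]]]'
```

```text
clock: 2.65
tool_pos: [0.3834, 0.0023, 0.0229]
tool_rot: [-0.264, 1.57, -0.263]
contact_force: [0.6, -0.2, -0.2]
opening: 0.0006
```

```bash
python3 -m jog '[[[0.004,0,-0.001,0,0,0],[0.007,0,-0.001,0,0,0],[0.0075,0,-0.001,0,0,0],[0.0075,0,-0.001,0,0,0]]]';  python3 -m jog '[[[0.001,0,0,0,0,0],[0.001,0,0,0,0,0]]]'; python3 -m jog '[[[0.001,0,0,0,0,0],[0.001,0,0,0,0,0]]]'
```

```text
clock: 3.15
tool_pos: [0.3821, 0.002, 0.0151]
tool_rot: [-0.271, 1.571, -0.271]
contact_force: [-0.1, 0.5, -0.4]
opening: 0.0006
clock: 3.4
tool_pos: [0.3823, 0.0019, 0.0143]
tool_rot: [-0.525, 1.571, -0.525]
contact_force: [-0.9, 1.4, 3.4]
opening: 0.0008
clock: 3.65
tool_pos: [0.3823, 0.0019, 0.0141]
tool_rot: [3.052, 1.57, 3.052]
contact_force: [-5.9, 1.7, 16.3]
opening: 0.0004
```

Stand N took 16 N without moving, so it is steady. Next is L.

```bash
python3 -m jog '[[[-0.06,0,0,0,0,0],[-0.12,0,0,0,0,0],[-0.12,0.028,0.048,0,0,0],[-0.12,0.056,0.096,0,0,0],[-0.12,0.084,0.144,0,0,0],[-0.12,0.103,0.177,0,0,0],[-0.12,0.103,0.177,0,0,0],[-0.06,0.103,0.177,0,0,0],[-0.012,0.103,0.177,0,0,0],[-0.012,0.103,0.177,0,0,0]]]'; python3 -m jog '[[[0,0,0,0,0,0],[0,0,0,0,0,0]]]'
```

```text
clock: 4.9
tool_pos: [0.5544, 0.1046, 0.021]
tool_rot: [3.138, 1.561, 3.138]
contact_force: [-0.1, 0.7, -0.4]
opening: 0.0004
clock: 5.15
tool_pos: [0.5611, 0.1049, 0.0278]
tool_rot: [-0.025, 1.566, -0.025]
contact_force: [0.1, -0.9, -0.6]
opening: -0.0
```

```bash
python3 -m jog '[[[0,0,0,0,0,0],[0,0,0,0,0,0]]]'
python3 - <<'E'
from plate import *
s=sensors.read_state();p,d=cams.read_camera("wrist");T=tool(s);print(s['tool_pos'])
cv2.imwrite("pics/w2.png",p[:,:,::-1]);np.savez("pics/w2.npz",p=p,d=d,T=T)
E
```

```text
clock: 5.4
tool_pos: [0.5596, 0.105, 0.0259]
tool_rot: [-0.006, 1.569, -0.006]
contact_force: [0.3, 0.3, 0.4]
opening: 0.0002
[0.55963674 0.1050128  0.02588188]
```

View pics/w2.png

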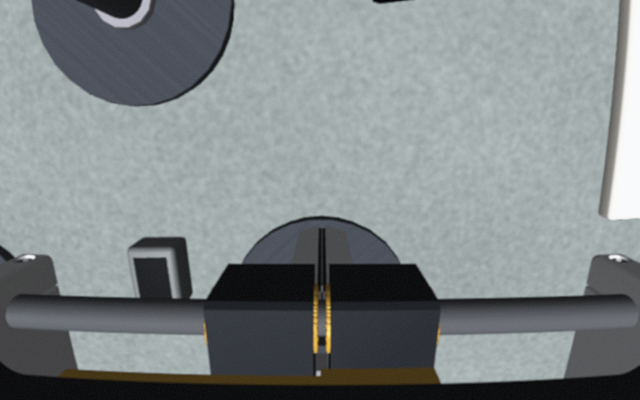

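The fingertip is centred on L's plate, whose near edge is at (320,217).

```bash
python3 - <<'E'
from plate import *
for t in (100,125): print(plate("pics/w2.npz",(262,245),thr=t,box=(225,205,292,256)),plate("pics/w2.npz",(380,245),thr=t,box=(350,205,415,256)))
q=np.load("pics/w2.npz");c=cams.get_calibration("wrist");print(onplane(c,[(320,217)],.014,q['T']@c['T_tool_cam']))
E
python3 -m jog '[[[0.005,0,0,0,0,0],[0.009,0,0,0,0,0],[0.0105,0,0,0,0,0],[0.0105,0,0,0,0,0],[0.0105,0,0,0,0,0]]]';python3 -m jog '[[[0.001,0,0,0,0,0],[0.001,0,0,0,0,0]]]'; python3 -m jog '[[[0.001,0,0,0,0,0],[0.001,0,0,0,0,0]]]'
```

```text
(array([0.60038448, 0.10383244, 0.05104886]), np.float64(0.00015709083872565834), 46) (array([0.60192879, 0.10548853, 0.05263182]), np.float64(0.00015509364613932797), 47)
(array([0.60144818, 0.10432994, 0.05253616]), np.float64(0.00014530664400606985), 47) (array([0.60093474, 0.10641617, 0.05166461]), np.float64(0.0001566747556139314), 48)
[[0.54933962 0.10457657 0.014     ]]
clock: 6.08
tool_pos: [0.5591, 0.105, 0.0143]
tool_rot: [-0.189, 1.571, -0.189]
contact_force: [0.2, 0.6, -0.5]
opening: 0.0006
clock: 6.32
tool_pos: [0.5591, 0.105, 0.0143]
tool_rot: [-2.94, 1.57, -2.94]
contact_force: [-3.5, 0.2, 7.3]
opening: 0.0004
clock: 6.58
tool_pos: [0.5592, 0.105, 0.0142]
tool_rot: [-2.92, 1.57, -2.92]
contact_force: [-6.1, 0.1, 13.3]
opening: 0.0004
```

L is steady too: 13 N and no motion. Next is R.

```bash
python3 -m jog '[[[-0.06,0,0,0,0,0],[-0.12,0,0,0,0,0],[-0.12,-0.06,0.003,0,0,0],[-0.12,-0.12,0.005,0,0,0],[-0.12,-0.18,0.008,0,0,0],[-0.12,-0.24,0.009,0,0,0],[-0.12,-0.2465,0.009,0,0,0],[-0.06,-0.2465,0.009,0,0,0],[-0.014,-0.2465,0.009,0,0,0],[-0.014,-0.2465,0.009,0,0,0]]]'; python3 -m jog '[[[0,0,0,0,0,0],[0,0,0,0,0,0],[0,0,0,0,0,0]]]'
 python3 - <<'E'
from plate import *
s=sensors.read_state();p,d=cams.read_camera("wrist");T=tool(s);print(s['tool_pos'])
cv2.imwrite("pics/w3.png",p[:,:,::-1]);np.savez("pics/w3.npz",p=p,d=d,T=T)
E
```

```text
clock: 7.82
tool_pos: [0.5647, -0.139, 0.0225]
tool_rot: [2.677, 1.562, 2.678]
contact_force: [-0.5, 0.2, 0.5]
opening: 0.0003
clock: 8.2
tool_pos: [0.5693, -0.1419, 0.0284]
tool_rot: [-0.43, 1.567, -0.429]
contact_force: [0.1, -0.2, -0.1]
opening: 0.0003
[ 0.56931648 -0.14188809  0.02837453]
```

View pics/w3.png

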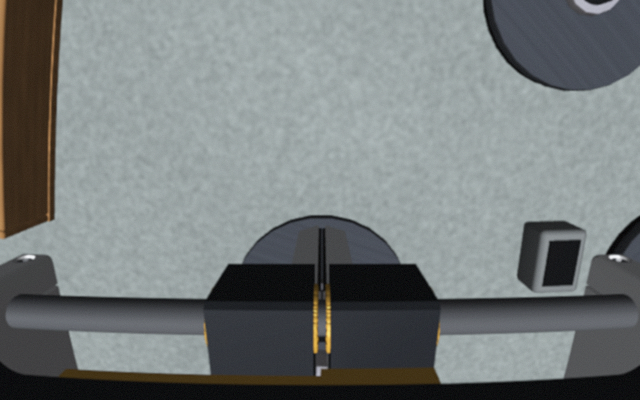

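Same view over R, with the near edge at (320,216). Now press in small steps.

```bash
python3 -m jog '[[[0.005,0,0,0,0,0],[0.009,0,0,0,0,0],[0.0105,0,0,0,0,0],[0.0105,0,0,0,0,0],[0.0105,0,0,0,0,0]]]';for i in 1 2; do :; done; python3 -m jog '[[[0.001,0,0,0,0,0],[0.001,0,0,0,0,0]]]'; python3 -m jog '[[[0.001,0,0,0,0,0],[0.001,0,0,0,0,0]]]'; python3 -m jog '[[[0.001,0,0,0,0,0],[0.001,0,0,0,0,0]]]'
```

```text
clock: 8.88
tool_pos: [0.5681, -0.1415, 0.016]
tool_rot: [-1.627, 1.571, -1.627]
contact_force: [0.2, -0.6, -0.6]
opening: 0.0003
clock: 9.12
tool_pos: [0.568, -0.1415, 0.0149]
tool_rot: [-2.936, 1.571, -2.936]
contact_force: [-0.8, 0.2, -0.7]
opening: 0.0002
clock: 9.38
tool_pos: [0.5681, -0.1416, 0.0141]
tool_rot: [-1.915, 1.571, -1.915]
contact_force: [-0.4, 0.1, 1.6]
opening: 0.0004
clock: 9.62
tool_pos: [0.5677, -0.1415, 0.0129]
tool_rot: [3.007, 1.57, 3.007]
contact_force: [-2.8, -0.4, 3.3]
opening: 0.0004
```

It's sinking at about 3 N, so R rocks. I'll press it fully down.

```bash
python3 -m jog '[[[0.001,0,0,0,0,0],[0.001,0,0,0,0,0]]]'; python3 -m jog '[[[0.001,0,0,0,0,0],[0.001,0,0,0,0,0]]]'; python3 -m jog '[[[0.001,0,0,0,0,0],[0.001,0,0,0,0,0]]]'
python3 - <<'E'
from plate import *
p,d=cams.read_camera("scene");cv2.imwrite("pics/s3.png",cv2.resize(p[150:290,190:400,::-1],None,fx=3,fy=3))
E
```

```text
clock: 9.88
tool_pos: [0.5678, -0.1415, 0.0118]
tool_rot: [2.9, 1.57, 2.9]
contact_force: [-2.9, -0.2, 3.0]
opening: 0.0008
clock: 10.12
tool_pos: [0.5679, -0.1415, 0.0108]
tool_rot: [2.84, 1.57, 2.84]
contact_force: [-2.7, -1.0, 2.9]
opening: 0.0006
clock: 10.38
tool_pos: [0.568, -0.1415, 0.0103]
tool_rot: [3.107, 1.57, 3.107]
contact_force: [-3.6, -0.4, 6.8]
opening: 0.0007
```

View pics/s3.png

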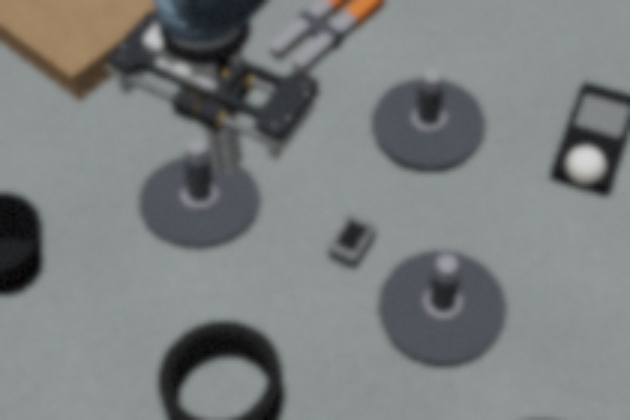

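R has sunk 3.8 mm and the force is now climbing, so its rim is on the table. I'll ease off and let it swing back.

```bash
python3 -m jog '[[[0.0007,0,0,0,0,0],[0.0007,0,0,0,0,0]]]'; python3 -m jog '[[[-0.002,0,0,0,0,0],[-0.004,0,0,0,0,0],[-0.006,0,0,0,0,0],[-0.03,0,0,0,0,0],[-0.085,0,0,0,0,0],[-0.085,0,-0.06,0,0,0],[-0.085,0,-0.06,0,0,0],[-0.085,0,-0.06,0,0,0]]]' 0.7 25; python3 -m jog '[[[0,0,0,0,0,0],[0,0,0,0,0,0]]]'
 python3 - <<'E'
from plate import *
s=sensors.read_state();p,d=cams.read_camera("wrist");T=tool(s);print(s['tool_pos'])
cv2.imwrite("pics/w4.png",p[:,:,::-1]);np.savez("pics/w4.npz",p=p,d=d,T=T)
for t in (100,125): print(plate("pics/w3.npz",(262,245),thr=t,box=(225,205,292,256)),plate("pics/w3.npz",(380,245),thr=t,box=(350,205,415,256)))
E
```

```text
clock: 10.68
tool_pos: [0.568, -0.1416, 0.0101]
tool_rot: [3.074, 1.57, 3.074]
contact_force: [-7.6, 1.4, 9.4]
opening: 0.0004
clock: 11.68
tool_pos: [0.5084, -0.1417, 0.0944]
tool_rot: [-0.304, 1.57, -0.304]
contact_force: [-1.2, -0.6, 0.5]
opening: 0.0773
clock: 11.92
tool_pos: [0.509, -0.1417, 0.0944]
tool_rot: [-0.454, 1.57, -0.454]
contact_force: [-0.3, -1.1, 0.4]
opening: 0.08
[ 0.50900696 -0.14174627  0.09439798]
(array([ 0.61349264, -0.14078667,  0.05524852]), np.float64(0.00014433475815520746), 47) (array([ 0.6114019 , -0.14145174,  0.05275821]), np.float64(0.00014754462062075593), 48)
(array([ 0.61265231, -0.14171973,  0.05439887]), np.float64(0.0001534688252903954), 48) (array([ 0.61222034, -0.14177209,  0.05396618]), np.float64(0.00015992086176692076), 49)
```

View pics/w4.png

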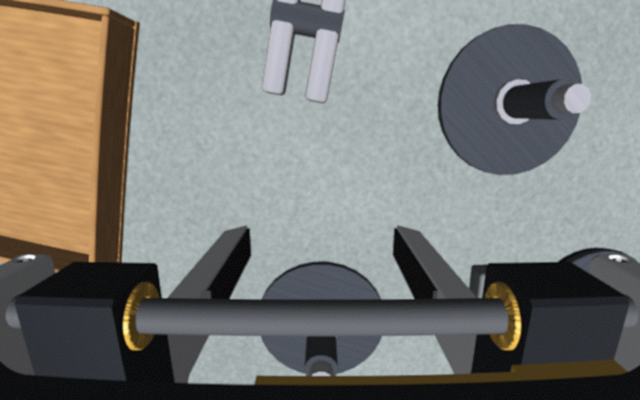

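Fully down took 9.4 N. R is level again and sits between the open fingers: plate centre at about (321,317), spigot at (320,375).

Run:
```python
from plate import *
for t in (105,125): print(plate("pics/w4.npz",(320,280),thr=t,box=(250,240,392,298)))
q=np.load("pics/w4.npz");c=cams.get_calibration("wrist");T=q['T']@c['T_tool_cam'];print(onplane(c,[(321,262)],.014,T),onplane(c,[(320,377)],.082,T),q['T'].round(4))
# tray corners from scene
z=np.load("pics/scene0.npz");p=z['p'];c=cams.get_calibration("scene");hsv=cv2.cvtColor(p,cv2.COLOR_RGB2HSV)
m=((hsv[...,0]<20)&(hsv[...,1]>80)).astype(np.uint8);b=np.zeros_like(m);b[100:195,160:275]=1;m*=b
cn,_=cv2.findContours(m,0,1);h=max(cn,key=cv2.contourArea)
print(cv2.minAreaRect(onplane(c,h.reshape(-1,2),.04)[:,:2].astype(np.float32)))
```

```text
(array([ 0.61107415, -0.14180547,  0.0533319 ]), np.float64(0.00022680735738419777), 127)
(array([ 0.6115153 , -0.14177412,  0.0541285 ]), np.float64(0.00020909997973841293), 128)
[[ 0.55815744 -0.14168508  0.014     ]] [[ 0.61228579 -0.14231079  0.082     ]] [[ 5.000e-04 -3.000e-04  1.000e+00  5.090e-01]
 [-2.000e-04  1.000e+00  3.000e-04 -1.417e-01]
 [-1.000e+00 -2.000e-04  5.000e-04  9.440e-02]
 [ 0.000e+00  0.000e+00  0.000e+00  1.000e+00]]
((0.46022993326187134, -0.3852989971637726), (0.21900975704193115, 0.2063414454460144), 78.59791564941406)
```

```bash
python3 -m jog '[[[0,0,0.055,0,0,0],[0,0,0.095,0,0,0],[0,0,0.104,0,0,0],[0.02,0,0.104,0,0,0],[0.05,0,0.104,0,0,0],[0.0625,0,0.104,0,0,0],[0.0625,0,0.104,0,0,0]]]'; python3 -m jog '[[[0,0,0,0,0,0],[0,0,0,0,0,0]]]'
```

```text
clock: 12.85
tool_pos: [0.6102, -0.1411, 0.0302]
tool_rot: [2.759, 1.567, 2.759]
contact_force: [0.8, -0.1, 0.0]
opening: 0.0799
clock: 13.1
tool_pos: [0.6128, -0.1419, 0.033]
tool_rot: [-0.418, 1.569, -0.418]
contact_force: [0.3, 0.6, 0.6]
opening: 0.0795
```

```bash
python3 -m jog '[[[0,0,0,0,0,0],[0,0,0,0,0,0],[0,0,0,0,0,0],[0,0,0,0,0,0],[0,0,0,0,0,0],[0,0,0,0,0,0]]]' -1 25; python3 -m jog '[[[-0.003,0,0,0,0,0],[-0.006,0,0,0,0,0],[-0.006,0,0,0,0,0]]]'
python3 - <<'E'
from h import *
p,d=cams.read_camera("scene");cv2.imwrite("pics/s5.png",cv2.resize(p[100:300,150:400,::-1],None,fx=3,fy=3))
E
```

```text
clock: 13.85
tool_pos: [0.6121, -0.1417, 0.0318]
tool_rot: [-1.2, 1.57, -1.2]
contact_force: [0.7, -1.0, -3.3]
opening: 0.0234
clock: 14.22
tool_pos: [0.6119, -0.1414, 0.0377]
tool_rot: [2.586, 1.571, 2.586]
contact_force: [0.3, -0.2, -4.3]
opening: 0.0237
```

View pics/s5.png

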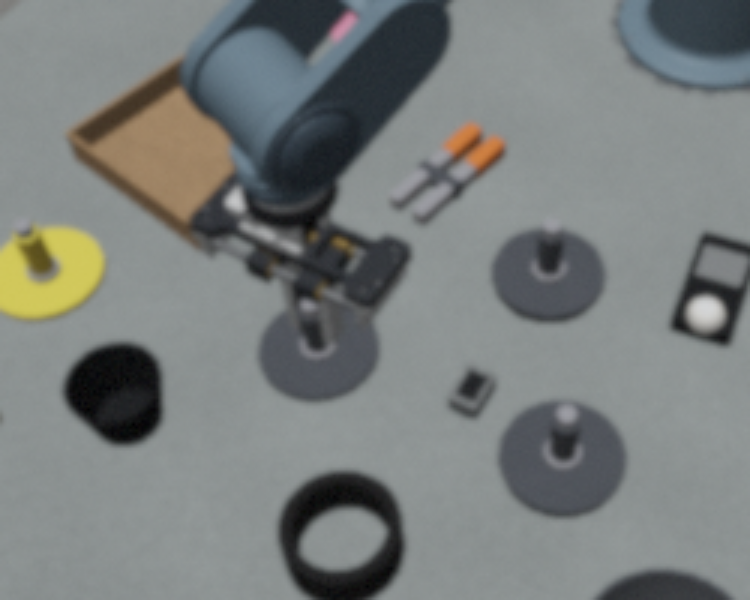

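The stand is gripped and off the table (4.3 N), and it hangs upright. On to the tray.

```bash
python3 -m jog '[[[-0.045,0,0,0,0,0],[-0.09,0,0,0,0,0],[-0.1,-0.03,-0.02,0,0,0],[-0.1,-0.07,-0.045,0,0,0],[-0.1,-0.115,-0.074,0,0,0],[-0.1,-0.16,-0.103,0,0,0],[-0.1,-0.2,-0.129,0,0,0],[-0.1,-0.235,-0.151,0,0,0],[-0.1,-0.254,-0.163,0,0,0],[-0.1,-0.254,-0.163,0,0,0]]]'; python3 -m jog '[[[0,0,0,0,0,0],[0,0,0,0,0,0]]]'
 python3 - <<'E'
from plate import *
s=sensors.read_state();p,d=cams.read_camera("wrist");T=tool(s);print(T.round(4))
cv2.imwrite("pics/w6.png",p[:,:,::-1]);np.savez("pics/w6.npz",p=p,d=d,T=T)
p,d=cams.read_camera("top");cv2.imwrite("pics/t6.png",p[:,:,::-1])
E
```

```text
clock: 15.52
tool_pos: [0.4485, -0.3961, 0.1376]
tool_rot: [1.42, 1.57, 1.418]
contact_force: [-0.2, 0.3, -5.5]
opening: 0.0236
clock: 15.78
tool_pos: [0.4497, -0.3943, 0.1376]
tool_rot: [1.711, 1.57, 1.713]
contact_force: [0.2, 0.6, -4.6]
opening: 0.0236
[[-1.000e-04 -1.600e-03  1.000e+00  4.497e-01]
 [ 5.000e-04  1.000e+00  1.600e-03 -3.943e-01]
 [-1.000e+00  5.000e-04 -1.000e-04  1.376e-01]
 [ 0.000e+00  0.000e+00  0.000e+00  1.000e+00]]
```

View pics/w6.png

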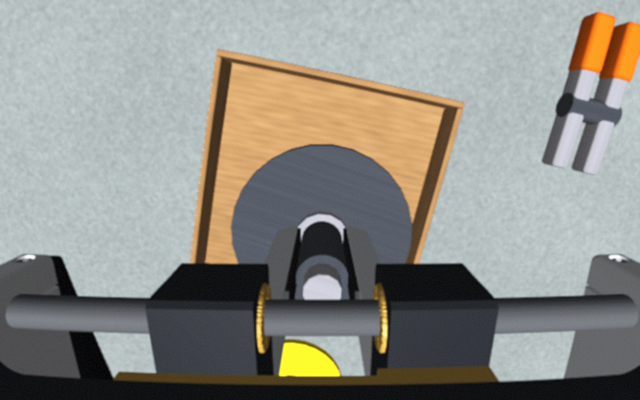

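View pics/t6.png

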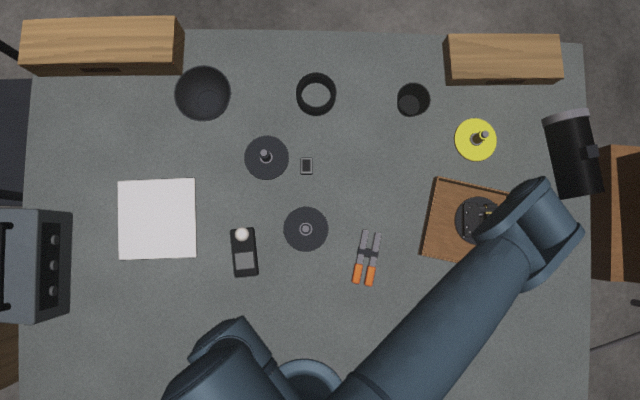

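The wrist view shows the stand over the tray. The tray's two near outer rim corners are at (217,50) and (463,102).

Run:
```python
from h import *
q=np.load("pics/w6.npz");c=cams.get_calibration("wrist");P=onplane(c,[(217,50),(463,102)],.04,q['T']@c['T_tool_cam'])
e=P[1,:2]-P[0,:2];L=np.linalg.norm(e);n=np.array([e[1],-e[0]])/L;n*=np.sign(n[0]);print(P,L,(P[0]+P[1])[:2]/2+.1*n, sensors.read_state()['tool_pos'])
```

```text
[[ 0.33172047 -0.47431188  0.04      ]
 [ 0.3700285  -0.28139026  0.04      ]] 0.19668822501432773 [ 0.44895947 -0.39732759] [ 0.44959951 -0.39460575  0.13770706]
```

```bash
python3 -m jog '[[[0.03,-0.002,0,0,0,0],[0.065,-0.002,0,0,0,0],[0.087,-0.002,0,0,0,0],[0.095,-0.002,0,0,0,0],[0.098,-0.002,0,0,0,0],[0.098,-0.002,0,0,0,0],[0.098,-0.002,0,0,0,0]]]'; python3 -m jog '[[[0.001,0,0,0,0,0],[0.001,0,0,0,0,0]]]'; python3 -m jog '[[[0.001,0,0,0,0,0],[0.001,0,0,0,0,0]]]'; python3 -m jog '[[[0.001,0,0,0,0,0],[0.001,0,0,0,0,0]]]'
```

```text
clock: 16.75
tool_pos: [0.4496, -0.3981, 0.0409]
tool_rot: [-0.915, 1.569, -0.915]
contact_force: [0.2, -0.3, -4.9]
opening: 0.0239
clock: 17.0
tool_pos: [0.4491, -0.3976, 0.039]
tool_rot: [-0.915, 1.571, -0.916]
contact_force: [-0.5, 0.0, -3.6]
opening: 0.0236
clock: 17.25
tool_pos: [0.449, -0.3974, 0.0376]
tool_rot: [2.166, 1.571, 2.166]
contact_force: [-0.7, -0.3, -5.0]
opening: 0.0232
clock: 17.5
tool_pos: [0.4491, -0.3976, 0.0368]
tool_rot: [-0.986, 1.571, -0.986]
contact_force: [-0.8, -0.2, -4.7]
opening: 0.024
```

```bash
python3 -m jog '[[[0.0007,0,0,0,0,0],[0.0007,0,0,0,0,0]]]'; python3 -m jog '[[[0.0007,0,0,0,0,0],[0.0007,0,0,0,0,0]]]'
```

```text
clock: 17.75
tool_pos: [0.4491, -0.3976, 0.0367]
tool_rot: [-1.142, 1.571, -1.142]
contact_force: [-1.9, 2.2, 2.2]
opening: 0.0236
clock: 18.0
tool_pos: [0.4492, -0.3977, 0.0367]
tool_rot: [2.822, 1.571, 2.822]
contact_force: [-3.2, 2.6, 7.2]
opening: 0.0238
```

Contact. I'll ease off, release, check, then lift.

```bash
python3 -m jog '[[[-0.001,0,0,0,0,0]]]'; python3 -m jog '[[[0,0,0,0,0,0],[0,0,0,0,0,0],[0,0,0,0,0,0],[0,0,0,0,0,0]]]' 0.4; python3 -m jog '[[[-0.03,0,0,0,0,0],[-0.08,0,0,0,0,0],[-0.1,0,0,0,0,0],[-0.1,0,0,0,0,0]]]'
 python3 - <<'E'
from plate import *
s=sensors.read_state();p,d=cams.read_camera("wrist");T=tool(s);print(T.round(4)[:,3])
cv2.imwrite("pics/w7.png",p[:,:,::-1]);np.savez("pics/w7.npz",p=p,d=d,T=T)
E
```

```text
clock: 18.12
tool_pos: [0.4491, -0.3976, 0.0367]
tool_rot: [-0.943, 1.57, -0.943]
contact_force: [0.2, 0.5, -2.1]
opening: 0.0235
clock: 18.62
tool_pos: [0.4491, -0.3976, 0.0364]
tool_rot: [-0.862, 1.571, -0.862]
contact_force: [-0.1, -0.1, 0.2]
opening: 0.0603
clock: 19.12
tool_pos: [0.4496, -0.3982, 0.1376]
tool_rot: [-0.912, 1.568, -0.912]
contact_force: [0.4, 0.4, -0.1]
opening: 0.0655
[ 0.4496 -0.3982  0.1376  1.    ]
```

View pics/w7.png

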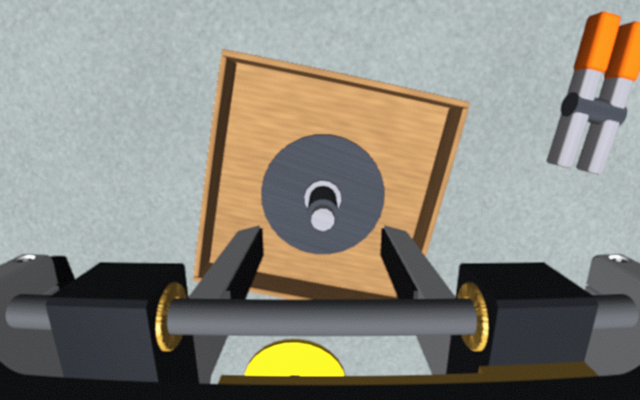

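The rocking stand is upright mid-tray, plate at about (323,194). Next is steady stand L, for the board.

```bash
python3 -m jog '[[[0,0.055,0.017,0,0,0],[0,0.112,0.034,0,0,0],[0,0.169,0.052,0,0,0],[0,0.226,0.07,0,0,0],[0,0.283,0.087,0,0,0],[0,0.34,0.105,0,0,0],[0,0.397,0.122,0,0,0],[0,0.45,0.139,0,0,0],[0,0.49,0.151,0,0,0],[0,0.503,0.155,0,0,0]]]' 0.7; python3 -m jog '[[[0,0,0,0,0,0],[0,0,0,0,0,0],[0,0,0,0,0,0]]]'
 python3 - <<'E'
from plate import *
s=sensors.read_state();p,d=cams.read_camera("wrist");T=tool(s);print(T.round(4))
cv2.imwrite("pics/w8.png",p[:,:,::-1]);np.savez("pics/w8.npz",p=p,d=d,T=T)
E
```

```text
clock: 20.42
tool_pos: [0.6027, 0.1075, 0.1335]
tool_rot: [-3.139, 1.566, -3.137]
contact_force: [0.2, -0.6, -0.0]
opening: 0.0802
clock: 20.8
tool_pos: [0.6039, 0.1042, 0.1362]
tool_rot: [-2.613, 1.57, -2.615]
contact_force: [-1.0, 0.2, -0.7]
opening: 0.0797
[[-3.000e-04  1.900e-03  1.000e+00  6.039e-01]
 [-2.000e-04  1.000e+00 -1.900e-03  1.042e-01]
 [-1.000e+00 -2.000e-04 -3.000e-04  1.362e-01]
 [ 0.000e+00  0.000e+00  0.000e+00  1.000e+00]]
```

View pics/w8.png

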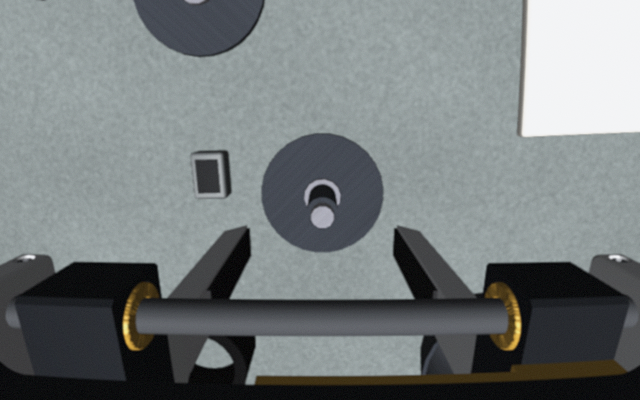

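L is centred between the jaws, with the plate at (322,192). Its neighbours are clear.

```bash
python3 -m jog '[[[0.04,0,0.001,0,0,0],[0.08,0,0.001,0,0,0],[0.1,0,0.001,0,0,0],[0.105,0,0.001,0,0,0],[0.105,0,0.001,0,0,0],[0.105,0,0.001,0,0,0]]]'; python3 -m jog '[[[0,0,0,0,0,0],[0,0,0,0,0,0],[0,0,0,0,0,0],[0,0,0,0,0,0],[0,0,0,0,0,0],[0,0,0,0,0,0]]]' -1 25; python3 -m jog '[[[-0.003,0,0,0,0,0],[-0.006,0,0,0,0,0],[-0.006,0,0,0,0,0]]]'
```

```text
clock: 21.6
tool_pos: [0.6064, 0.1055, 0.0331]
tool_rot: [-0.01, 1.568, -0.011]
contact_force: [0.1, 0.1, -0.5]
opening: 0.08
clock: 22.35
tool_pos: [0.605, 0.1053, 0.0313]
tool_rot: [-1.886, 1.57, -1.886]
contact_force: [0.5, 1.6, -0.4]
opening: 0.0237
clock: 22.72
tool_pos: [0.6051, 0.1055, 0.0374]
tool_rot: [-0.006, 1.571, -0.006]
contact_force: [0.1, -0.1, -3.7]
opening: 0.0236
```

```bash
python3 -m jog '[[[-0.045,0,0,0,0,0],[-0.09,0,0,0,0,0],[-0.1,0.032,-0.019,0,0,0],[-0.1,0.075,-0.044,0,0,0],[-0.1,0.123,-0.072,0,0,0],[-0.1,0.17,-0.099,0,0,0],[-0.1,0.213,-0.124,0,0,0],[-0.1,0.25,-0.146,0,0,0],[-0.1,0.271,-0.158,0,0,0],[-0.1,0.271,-0.158,0,0,0]]]'; python3 -m jog '[[[0,0,0,0,0,0],[0,0,0,0,0,0],[0,0,0,0,0,0]]]'
 python3 - <<'E'
from plate import *
s=sensors.read_state();p,d=cams.read_camera("wrist");T=tool(s);print(T.round(4))
cv2.imwrite("pics/w9.png",p[:,:,::-1]);np.savez("pics/w9.npz",p=p,d=d,T=T)
E
```

```text
clock: 23.98
tool_pos: [0.446, 0.3775, 0.1371]
tool_rot: [-2.493, 1.57, -2.491]
contact_force: [-0.7, 0.3, -2.3]
opening: 0.0236
clock: 24.35
tool_pos: [0.4476, 0.3758, 0.1374]
tool_rot: [-1.515, 1.571, -1.517]
contact_force: [-0.6, 0.2, -3.5]
opening: 0.0234
[[ 0.000e+00  1.400e-03  1.000e+00  4.476e-01]
 [-1.000e-04  1.000e+00 -1.400e-03  3.758e-01]
 [-1.000e+00 -1.000e-04  0.000e+00  1.374e-01]
 [ 0.000e+00  0.000e+00  0.000e+00  1.000e+00]]
```

View pics/w9.png

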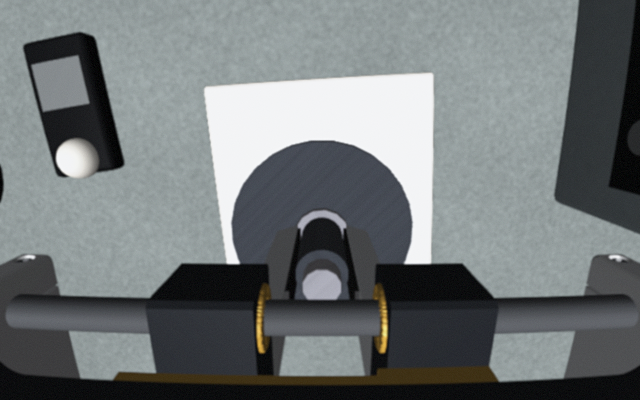

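Over the board, with its near corners at (206,88) and (433,74). I'll check the centre, then lower.

```bash
python3 - <<'E'
from h import *
q=np.load("pics/w9.npz");c=cams.get_calibration("wrist");P=onplane(c,[(206,87),(433,73)],.012,q['T']@c['T_tool_cam'])
e=P[1,:2]-P[0,:2];L=np.linalg.norm(e);n=np.array([e[1],-e[0]])/L;n*=np.sign(n[0]);print(L,(P[0]+P[1])[:2]/2+.1*n)
E
python3 -m jog '[[[0.03,0,0,0,0,0],[0.06,0,0,0,0,0],[0.08,0,0,0,0,0],[0.088,0,0,0,0,0],[0.091,0,0,0,0,0],[0.091,0,0,0,0,0],[0.091,0,0,0,0,0]]]'; python3 -m jog '[[[0.001,0,0,0,0,0],[0.001,0,0,0,0,0]]]'; python3 -m jog '[[[0.001,0,0,0,0,0],[0.001,0,0,0,0,0]]]'; python3 -m jog '[[[0.001,0,0,0,0,0],[0.001,0,0,0,0,0]]]'
```

```text
0.19566560037168934 [0.44873424 0.38014576]
clock: 25.28
tool_pos: [0.4478, 0.3769, 0.0474]
tool_rot: [0.499, 1.569, 0.499]
contact_force: [0.2, -0.4, -3.4]
opening: 0.0238
clock: 25.52
tool_pos: [0.4471, 0.3766, 0.0455]
tool_rot: [0.517, 1.571, 0.517]
contact_force: [0.0, -0.4, -4.5]
opening: 0.0237
clock: 25.78
tool_pos: [0.447, 0.3764, 0.0442]
tool_rot: [-2.531, 1.571, -2.531]
contact_force: [0.6, -0.7, -3.8]
opening: 0.0233
clock: 26.02
tool_pos: [0.4471, 0.3765, 0.0433]
tool_rot: [2.942, 1.571, 2.942]
contact_force: [0.1, 0.3, -2.3]
opening: 0.0235
```

```bash
python3 -m jog '[[[0.0007,0,0,0,0,0],[0.0007,0,0,0,0,0]]]';python3 -m jog '[[[0,0,0,0,0,0],[0,0,0,0,0,0],[0,0,0,0,0,0],[0,0,0,0,0,0]]]' 0.4; python3 -m jog '[[[-0.03,0,0,0,0,0],[-0.08,0,0,0,0,0],[-0.12,0,0,0,0,0],[-0.12,0,0,0,0,0],[-0.12,0,0,0,0,0]]]'
 python3 - <<'E'
from plate import *
s=sensors.read_state();p,d=cams.read_camera("wrist");T=tool(s);print(T.round(4)[:,3])
cv2.imwrite("pics/w10.png",p[:,:,::-1]);np.savez("pics/w10.npz",p=p,d=d,T=T)
p,d=cams.read_camera("top");cv2.imwrite("pics/t10.png",p[:,:,::-1])
p,d=cams.read_camera("scene");cv2.imwrite("pics/s10.png",p[:,:,::-1])
E
```

```text
clock: 26.28
tool_pos: [0.4472, 0.3765, 0.0433]
tool_rot: [-2.072, 1.571, -2.072]
contact_force: [-4.1, -1.9, 3.8]
opening: 0.0236
clock: 26.78
tool_pos: [0.4472, 0.3765, 0.0426]
tool_rot: [0.554, 1.571, 0.553]
contact_force: [0.0, 0.1, -1.0]
opening: 0.0602
clock: 27.4
tool_pos: [0.4465, 0.3762, 0.1616]
tool_rot: [-2.633, 1.569, -2.633]
contact_force: [0.3, -0.1, 0.1]
opening: 0.0657
[0.4465 0.3762 0.1616 1.    ]
```

View pics/w10.png

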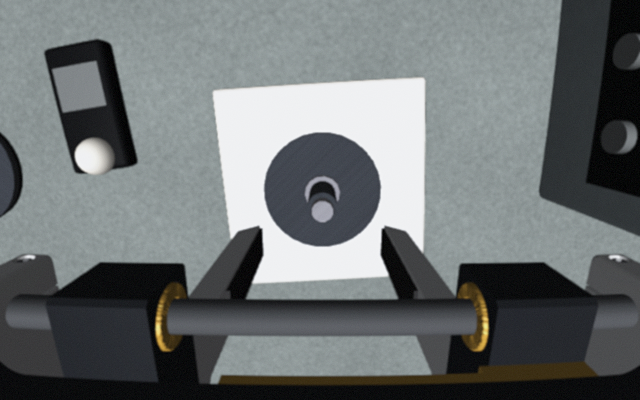

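View pics/s10.png

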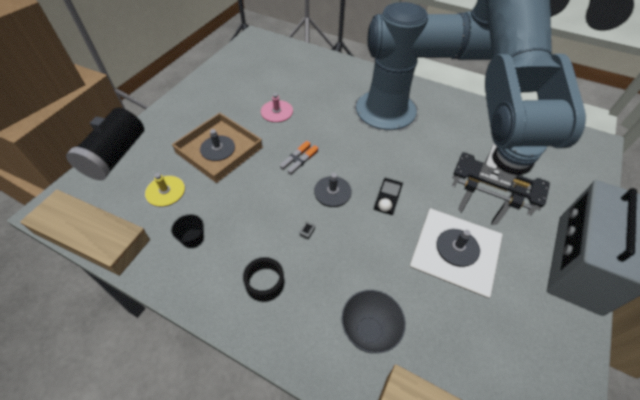

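View pics/t10.png

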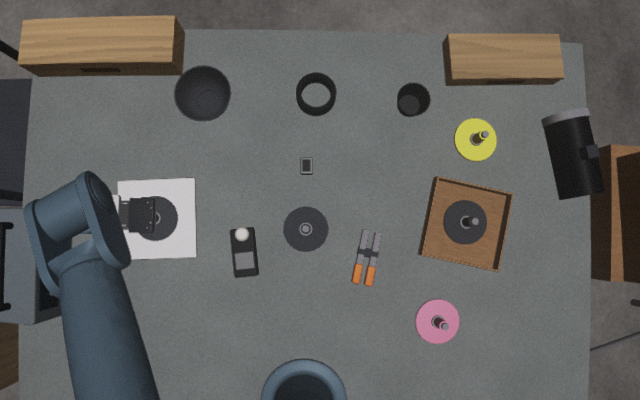

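The final views show the rocking stand upright in the tray (top view 465,222), a steady one near mid-board (157,218), and the other at its original spot (306,229). Nothing else has visibly moved, and the gripper is clear.

```bash
python3 -c "
from station import finish_job;print(finish_job())"
```

```text
the job is handed in; nothing more can be done
None
```

The job is done and handed in at about 27.6 s of the 67 s allowed.

- **Finding the rocking stand:** I pressed all three stands on the rim. The near one (16 N) and the left one (13 N) did not move. The right one gave way at about 3 N, sank about 4 mm, bottomed at 9.4 N, and swung back level when I let go.
- **Placing the stands:** I set the rocking stand (right) down near the middle of the tray floor, and the left steady stand near the middle of the white board. Both were lowered until they touched before I let go. The near steady stand stayed where it was.
- **Last checks:** The wrist, scene and top pictures show both placed stands upright, the gripper clear, and none of the other kit visibly moved.
- **Disagreements:**
  - **Board centre:** the wrist view put it about 4 mm further in y than the top view. I used the top-view value, so the stand is within about 4 mm of the middle on either estimate.
  - **Tray centre:** the scene camera's estimate was about 16 mm off the other two views. I put that down to the tray's side walls and did not use it.

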